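Sort the kitchen recycling into its boxes

ROBOT

A 7-joint arm with a two-finger parallel gripper is mounted at the origin on the work surface. World frame = base frame: x ahead of the robot, y to its left, z up, the work surface at z = 0. Lengths are in m, angles in rad, forces in N, time in s.
With the tool pointing down it reaches from about 0.4 to 0.85 m from the base axis. Payload 10.4 kg.
Tool frame: the origin (TCP) lies on the centre line of the jaws, within the pads' length; the fingertips stand 17 mm ahead of it and the grasp point (between the pads) lies 2 mm behind it (manip.tcp_to_tips is the distance from the TCP to the fingertips, in m); z points along the fingers, x is the direction in which the jaws open and shut, and the axes are right-handed (so a half turn about z gives the same grasp; the last joint's range is limited). The gripper opens to 85 mm and grips with 20 to 120 N. Pads are 22 mm wide; open, the fingers measure 114 mm over their backs; the gripper's body (76 mm by 85 mm) begins 54 mm behind the grasp point. The pads swing forward as they close: fully open they stand 13 mm farther back than shut.
Start: joints at [-1.124, 0.332, -0.065, 1.46, 0.022, 1.35, -0.088], TCP at [0.283, 0.557, 0.248] pointing down, gripper open.
Joint ranges: [-2.6, 2.6], [-0.5, 2.12], [-1.47, 1.34], [0.16, 2.42], [-1.27, 4.41], [0.06, 2.06], [-2.6, 2.6]. Speed limits (rad/s): [2.22, 2.22, 2.79, 2.79, 3.14, 3.14, 3.14].

INTERFACE

Orientations are given as a unit quaternion [x, y, z, w].
In Python, from workcell import manip gives the robot as it stands.
- The arm moves only by the shell command python3 -m pendant 'ROWS' [FORCE]. ROWS is JSON, a list of rows, each a list of 3 entries, a list of its own where there are three numbers: the shift along the world's x, y, z in cm, then the turn, a rotation vector about the world's x, y, z in degrees, then the closure in counts, from 0 (fully open) to 255 (shut). A call has 1 to 12 rows; each row shifts and turns the pose as measured when the row begins; what a row does not reach is not made up. A row lasts 1/8 s, in which the tool goes at most 62.5 mm and 10.7 degrees, less where a joint would pass 70% of its speed; a pose out of reach is approached as far as the arm can. A call is refused whole if a number of a shift passes 6.25 or a number of a turn 10.7, either way. A call with a gripper value outside its range is refused whole. The fingers move at their own pace and stop on an object; FORCE is the grip in N (left out, the last holds). Time passes only in rows, so rows that do not move let the fingers close. It gives the time, the measured TCP pose, the force and the opening at its end, in the units of the state.
- manip.get_obs(): the state, without advancing time (a new reading comes with each control period).
- manip.camera(name): name is "scene" or "side" or "wrist"; returns a dict with "pixels" (384x512x3 uint8, red, green, blue), "range_z" (384x512 float32, m along the optical axis (not along the pixel's ray), 0 where there is no reading), "K" (3x3 intrinsics, pixels), "dist" ([k1, k2, p1, p2, k3] as OpenCV has them; the pictures are not rectified), "origin" and "rotation" of the camera in the world; the wrist camera has in their place "hand_eye" (4x4, takes a point from camera to tool coordinates, whose origin is the TCP and whose axes are the tool frame's). Camera axes: x right, y down, z forward; pixel columns grow to the right and rows downward; lengths in m; the calibration is good to about 2 mm. A picture is of the moment at which its call begins: read the wrist's pose just before it.
- manip.hand_in(): hands the job in, once; it reports no verdict.
The state is a dict: "clock": time; "joint_pos": joint angles; "joint_velocities": joint speeds; "tau": joint torques, N m; "position": TCP position; "ee_rot": TCP orientation; "ft_force": force on the tool from outside, world axes, zero at the start; "torque": the same for the moment, N m; "grip_width": opening from 0.0 (shut) to 1.0 (fully open).
Only numpy, scipy, OpenCV 4.12 (cv2) and the standard library are available. Lean on these libraries where they do the work, as an engineer would, in place of code of your own. Each camera call takes 0.05 s, during which the arm holds its last target.

TASK

Sort the recycling on the counter by material: the white milk bottle and its red plastic cap into the pale blue box, the empty glass jar into the green caddy, and the foil tray with the loose metal cap lying inside it into the yellow caddy. Stand the bottle and the jar upright and the tray flat on the floors of their boxes, and lower the glass jar in gently instead of dropping it. Leave the full jam jar where it stands, and do not disturb the brown bottle that is already in the green caddy.

Things in the scene. Friction and masses are not known exactly. Their poses are not given: they have to be found in the camera images.
- milk_bottle: Empty white HDPE milk bottle without its cap, round, 140 mm tall, standing. Body 60 mm across up to 82 mm height, then a shoulder to a 34 mm wide neck, which is straight from 106 to 140 mm height (thread and collar beads stand out up to 2 mm). About 35 g. Origin at the centre of its underside, z up along its axis.
- plastic_cap: Red plastic screw cap of the milk bottle, a disc 38 mm across and 16 mm high, lying open side down. Origin at the centre of its underside, z up.
- jar: Small empty jar of clear glass, open at the top, with a blank paper label on one side; 72 mm tall, body 58 mm across up to 56 mm height, mouth 51 mm across outside. About 140 g. Origin at the centre of its underside, z up.
- foil_tray: Small open aluminium foil tray, rectangular, 104 mm long (its own x), 62 mm wide (its own y; 64 mm over the rolled rim), 32 mm high, walls and floor 2.5 mm thick, stiff enough to be gripped across its width. About 20 g. Origin at the centre of its underside, z up.
- metal_cap: Bare aluminium screw cap, dull silver-grey, 35 mm across and 18 mm high, lying open side down. Origin at the centre of its underside, z up. It belongs inside the foil tray.
- plastics_box: Pale blue hinged-lid recycling box, for plastic: 154 x 170 mm outside (its own x by y), 70 mm high, walls and floor 4 mm thick, so 146 x 162 mm inside, with a rim that flares 5 mm outward; fixed to the counter; origin at the centre of its underside (the inner floor is 4 mm above it), z up, long side along its own y. Its lid is folded right back and slopes down to the counter behind the box (its own +x side).
- glass_caddy: Green open caddy, for glass: 154 x 170 mm outside (its own x by y), 70 mm high, walls and floor 4 mm thick, so 146 x 162 mm inside, with a rim that flares 5 mm outward; fixed to the counter; origin at the centre of its underside (the inner floor is 4 mm above it), z up, long side along its own y. The brown bottle already stands in one end of it; the other end is free for the jar. A wire handle lies back along its +x rim.
- metal_caddy: Yellow open caddy, for metal: 154 x 170 mm outside (its own x by y), 70 mm high, walls and floor 4 mm thick, so 146 x 162 mm inside, with a rim that flares 5 mm outward; fixed to the counter; origin at the centre of its underside (the inner floor is 4 mm above it), z up, long side along its own y. Empty. A wire handle lies back along its +x rim.
- brown_bottle: Loose empty brown glass bottle, 122 mm tall, body 54 mm across up to 70 mm height, neck 24 mm, standing in the +y end of the green caddy, about 43 mm from the caddy's centre. Stays there. Origin at the centre of its underside, z up.
- jam_jar: Full closed jam jar among the things to sort: dark purple, gold lid, paper label all round, 84 mm tall, 62 mm across. Not for recycling: stays where it is. Origin at the centre of its underside, z up.
Things that resemble listed ones, but are neither listed nor needed, are in the scene too. There is more than one size of the plastic_cap; the one meant has the size given above.

How it is judged:
By the outcome, as a careful person would: the job done as asked, in the order asked, and still so for the second after the job is handed in, with the robot touching nothing.
It also fails if it takes over 122 s, if anything falls off the work surface, if the arm or the gripper's body presses on something with over 40 N, if the wrist force passes 120 N, or if a joint passes its speed limit or range.

## Working session

There is one attempt and no reset: what is moved stays moved. The work goes in short steps, Python scripts to look and compute and a shell command to move; the robot and the scene stay as the last step left them, time stands still between calls to the robot, and variables do not carry over. Pictures are saved under pics/ and viewed, and the job is handed in when it is done.

```bash
ls; mkdir -p pics; python3 - <<'E'
from workcell import manip
import cv2,numpy as np
o=manip.get_obs()
print({k:np.round(v,3) for k,v in o.items()}, manip.tcp_to_tips)
for n in ["scene","side","wrist"]:
    c=manip.camera(n)
    cv2.imwrite(f"pics/{n}0.png",c["pixels"][:,:,::-1])
    np.savez(f"{n}0.npz",**c)
    print(n,c["K"].round(1).tolist(),np.round(c["dist"],3), [np.round(c[k],3).tolist() for k in ("origin","rotation","hand_eye") if k in c])
E
```

```text
pics
{'clock': np.float64(0.0), 'joint_pos': array([-1.124,  0.333, -0.065,  1.461,  0.022,  1.35 , -0.088]), 'joint_velocities': array([-0.   ,  0.   , -0.001, -0.   , -0.003, -0.002, -0.   ]), 'tau': array([-1.0000e-03, -6.2544e+01,  4.8000e-02, -3.9161e+01,  1.6000e-02,
        1.0000e-02, -0.0000e+00]), 'position': array([0.283, 0.557, 0.248]), 'ee_rot': array([ 0.852,  0.523, -0.001,  0.   ]), 'ft_force': array([-0.695, -0.055, -0.105]), 'torque': array([ 0.002, -0.024, -0.026]), 'grip_width': np.float64(1.002)} 0.017
scene [[430.9, 0.0, 249.2], [0.0, 430.9, 193.6], [0.0, 0.0, 1.0]] [0.045 0.    0.    0.    0.   ] [[1.018, 0.915, 0.991], [0.233, 0.89, -0.379, -0.095]]
side [[359.3, 0.0, 253.8], [0.0, 359.3, 201.5], [0.0, 0.0, 1.0]] [-0.076  0.     0.     0.     0.   ] [[0.036, -0.516, 0.825], [0.876, -0.316, 0.133, -0.339]]
wrist [[320.5, 0.0, 256.2], [0.0, 320.5, 187.5], [0.0, 0.0, 1.0]] [0.007 0.    0.    0.    0.   ] [[[1.0, 0.001, -0.001, -0.0], [-0.001, 0.952, 0.306, -0.079], [0.001, -0.306, 0.952, -0.126], [0.0, 0.0, 0.0, 1.0]]]
```

View pics/scene0.png

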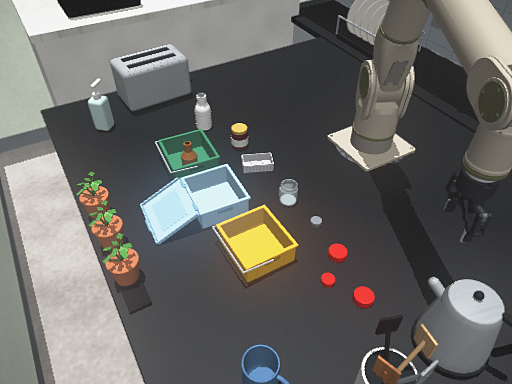

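View pics/side0.png

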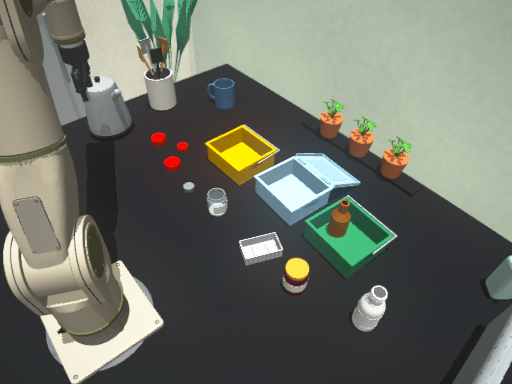

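View pics/wrist0.png

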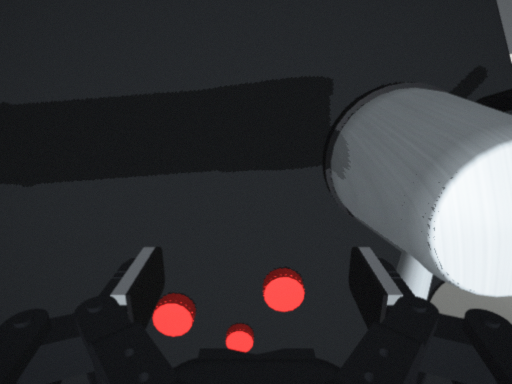

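The scene view shows the boxes: green (188,152), blue (213,195) and yellow (255,242). It also shows the bottle (203,112), jam jar (239,135), tray (257,162), jar (288,192), a grey disc (316,221) and three red caps of different sizes. I'll zoom in and measure.

```bash
cat > h.py <<'E'
import cv2,numpy as np
from scipy.spatial.transform import Rotation as R
from workcell import manip
def cam(n):
    o=manip.get_obs(); c=dict(manip.camera(n))
    if "hand_eye" in c:
        T=np.eye(4);T[:3,:3]=R.from_quat(o["ee_rot"]).as_matrix();T[:3,3]=o["position"]
        M=T@np.array(c["hand_eye"]); c["Rm"]=M[:3,:3];c["origin"]=M[:3,3]
    else:
        q=np.array(c["rotation"]); c["Rm"]=R.from_quat(q).as_matrix() if q.size==4 else q
    c["origin"]=np.array(c["origin"]); c["hsv"]=cv2.cvtColor(c["pixels"],cv2.COLOR_RGB2HSV)
    return c
def ray(c,uv):
    p=cv2.undistortPoints(np.array(uv,float).reshape(-1,1,2),c["K"],np.array(c["dist"]))[:,0]
    return np.c_[p,np.ones(len(p))]@c["Rm"].T
def onz(c,uv,z):
    d=ray(c,uv); return c["origin"]+d*((z-c["origin"][2])/d[:,2])[:,None]
def cloud(c):
    v,u=np.mgrid[:384,:512]; d=ray(c,np.stack([u.ravel(),v.ravel()],1))
    P=c["origin"]+d*c["range_z"].reshape(-1,1); P[c["range_z"].ravel()<=0]=np.nan
    return P.reshape(384,512,3)
def blobs(m,amin=15):
    n,l,s,ce=cv2.connectedComponentsWithStats(m.astype(np.uint8))
    return [(s[i],ce[i],l==i) for i in range(1,n) if s[i,4]>=amin]
def save(name,c,crop=None,f=1):
    im=c["pixels"][:,:,::-1]
    if crop: x,y,X,Y=crop; im=im[y:Y,x:X]
    cv2.imwrite("pics/"+name,cv2.resize(im,None,fx=f,fy=f,interpolation=cv2.INTER_CUBIC))
E
python3 - <<'E'
from h import *
for n in ["scene","side"]:
    c=cam(n); P=cloud(c); h=c["hsv"]
    red=((h[...,0]<6)|(h[...,0]>174))&(h[...,1]>180)&(h[...,2]>100)
    for s,ce,m in blobs(red,40):
        top=m&(abs(P[...,2]-np.nanmax(np.where(m,P[...,2],np.nan)))<.006)
        print(n,"red",s,ce.round(),np.nanmedian(P[m],0).round(3),"max z",np.nanpercentile(P[m][:,2],95).round(3),np.nanmin(P[m],0).round(3),np.nanmax(P[m],0).round(3))
    for nm,lo,hi in [("green",65,90),("yel",20,30),("blue",95,110)]:
        m=(h[...,0]>=lo)&(h[...,0]<=hi)&(h[...,1]>(35 if nm=="blue" else 120))
        for s,ce,mm in blobs(m,400):
            q=P[mm]; q=q[(abs(q[:,2]-.07)<.004)]
            if len(q)>30:
                r=cv2.minAreaRect((q[:,:2]*1000).astype(np.float32)); print(n,nm,s,ce.round(),"rim",r,np.nanmedian(q[:,2]))
    # blobs on depth height
    m=(P[...,2]>.008)&(P[...,2]<.16)&(P[...,0]>.3)&(P[...,0]<1)&(abs(P[...,1])<.6)
    for s,ce,mm in blobs(m,30):
        q=P[mm]; print(n,"obj",s,ce.round(),np.nanmin(q,0).round(3),np.nanmax(q,0).round(3))
    if n=="scene": save("sc1.png",c,(140,80,380,320),2.5)
    else: save("si1.png",c,(130,90,420,340),2.4)
E
```

```text
scene red [328 244  19  19 285] [337. 253.] [0.434 0.365 0.022] max z 0.025 [ 0.402  0.335 -0.   ] [0.457 0.386 0.028]
scene red [321 273  14  15 162] [328. 279.] [0.511 0.422 0.016] max z 0.019 [ 0.489  0.401 -0.002] [0.526 0.438 0.021]
scene red [354 287  21  21 346] [363. 297.] [0.464 0.512 0.021] max z 0.024 [ 0.423  0.474 -0.003] [0.489 0.536 0.027]
scene green [158 129  62  42 514] [186. 153.] rim ((632.2686157226562, -228.04006958007812), (184.69219970703125, 165.1841278076172), 86.39105224609375) 0.06986521717728833
scene yel [ 216  205   82   77 2281] [259. 246.] rim ((622.154296875, 229.14654541015625), (164.7771453857422, 183.66053771972656), 0.5124828815460205) 0.06989355122284946
scene blue [ 131  149  120  105 4187] [185. 202.] rim ((657.3848876953125, -1.0894317626953125), (184.85096740722656, 196.9730224609375), 86.7796630859375) 0.06961881790948227
scene blue [ 241  344   49   40 1426] [261. 366.] rim ((791.4718627929688, 564.0830688476562), (71.64430236816406, 98.97858428955078), 60.88011169433594) 0.07009192735606878
scene obj [ 88  91  26  40 679] [101. 111.] [ 0.
[... 2560 characters left out ...]
e obj [164 156  17  14 176] [172. 163.] [0.401 0.328 0.008] [0.452 0.384 0.027]
side obj [184 182  10  10  84] [188. 187.] [0.391 0.209 0.008] [0.425 0.245 0.022]
side obj [206 188  21  28 480] [216. 201.] [0.397 0.069 0.008] [0.454 0.128 0.075]
side obj [ 304  195   93   82 3135] [347. 232.] [ 0.542 -0.329  0.008] [ 0.729 -0.133  0.129]
side obj [239 232  44  32 523] [260. 247.] [ 0.368 -0.149  0.008] [ 0.486 -0.049  0.036]
side obj [486 256  26  41 597] [500. 276.] [ 0.788 -0.6    0.008] [ 0.831 -0.562  0.129]
side obj [282 258  27  37 787] [295. 276.] [ 0.394 -0.267  0.008] [ 0.454 -0.204  0.088]
side obj [ 352  286   35   45 1049] [370. 309.] [ 0.459 -0.443  0.009] [ 0.509 -0.384  0.144]
```

View pics/sc1.png

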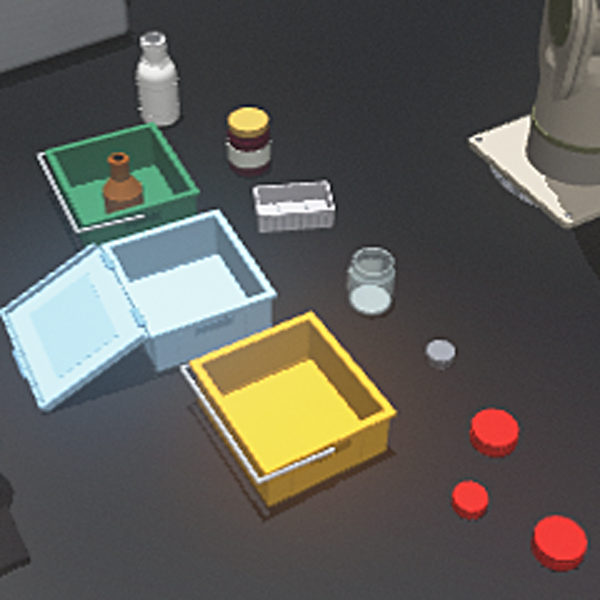

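View pics/si1.png

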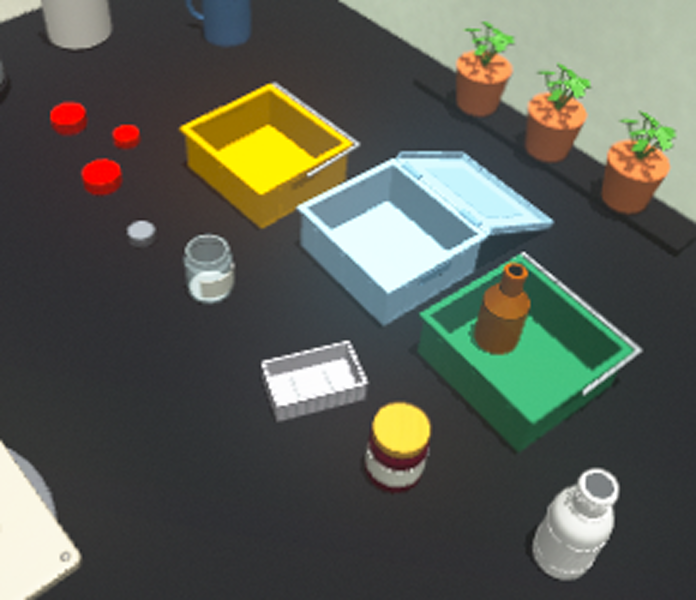

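```bash
python3 - <<'E'
from h import *
for n in ["scene","side"]:
    c=cam(n); P=cloud(c); h=c["hsv"]
    X,Y,Z=P[...,0],P[...,1],P[...,2]
    def reg(x0,x1,y0,y1,z0,z1): return (X>x0)&(X<x1)&(Y>y0)&(Y<y1)&(Z>z0)&(Z<z1)
    def rect(q):
        r=cv2.minAreaRect((q[:,:2]*1000).astype(np.float32)); return np.round(r[0],1),np.round(r[1],1),round(r[2],1),len(q)
    print(n,"tray rim",rect(P[reg(.34,.52,-.18,-.02,.027,.04)]),"all",rect(P[reg(.34,.52,-.18,-.02,.006,.04)]))
    q=P[reg(.44,.53,-.46,-.36,.01,.07)]; print("bottle body",np.nanpercentile(q,[1,99],axis=0).round(3).tolist())
    q=P[reg(.44,.53,-.46,-.36,.115,.15)]; print("bottle neck",np.nanpercentile(q,[1,99],axis=0).round(3).tolist(),len(q))
    for nm,y0,y1 in [("green",-.36,-.1),("blue",-.13,.12),("yel",.11,.35)]:
        q=P[reg(.5,.8,y0,y1,.064,.075)]; q=q[q[:,0]<(.66 if nm=="blue" else .8)]
        print(nm,"rim",rect(q), "floor",rect(P[reg(.5,.76,y0,y1,.000,.008)&(h[...,1]>50)]))
    q=P[reg(.57,.75,-.26,-.12,.08,.14)]; print("brown",np.nanpercentile(q,[1,99],axis=0).round(3).tolist(),len(q))
    q=P[reg(.57,.75,-.26,-.12,.1,.14)]; print("brown",np.nanpercentile(q,[1,99],axis=0).round(3).tolist(),len(q))
E
```

```text
scene tray rim (array([430.4, -96.8]), array([ 68.9, 105.8]), 65.6, 111) all (array([435.6, -99.1]), array([ 72.4, 117.8]), 68.3, 390)
bottle body [[0.466, -0.415, 0.011], [0.523, -0.376, 0.069]]
bottle neck [[0.477, -0.426, 0.116], [0.51, -0.388, 0.142]] 87
green rim (array([ 638.9, -209.8]), array([227.9, 179.1]), 87.1, 557) floor (array([ 624.9, -243.4]), array([206.9, 250.1]), 80.4, 439)
blue rim (array([606.6, -17.2]), array([223., 105.]), 89.5, 327) floor (array([637.6,  -1.5]), array([252.7, 222.4]), 3.7, 254)
yel rim (array([627. , 229.8]), array([178.3, 188.7]), 0.6, 874) floor (array([608.8, 240.4]), array([215.1, 213.6]), 1.1, 1719)
brown [[0.628, -0.195, 0.081], [0.669, -0.161, 0.128]] 161
brown [[0.636, -0.197, 0.102], [0.659, -0.17, 0.129]] 73
side tray rim (array([427.6, -99.9]), array([ 67.2, 106.6]), 68.1, 205) all (array([437.1, -75.4]), array([119.8, 106.7]), 68.6, 566)
bottle body [[0.46, -0.443, 0.011], [0.49, -0.387, 0.07]]
bottle neck [[0.472, -0.429, 0.116], [0.504, -0.398, 0.143]] 255
green rim (array([ 639.8, -206.3]), array([233.6, 185.8]), 83.5, 985) floor (array([ 626.1, -203. ]), array([226. , 248.4]), 85.0, 1256)
blue rim (array([608. ,  -2.1]), array([183.6, 110.3]), 87.3, 397) floor (array([638.3, -15. ]), array([226.4, 212.2]), 6.3, 407)
yel rim (array([624.8, 227.8]), array([186.8, 177.5]), 89.9, 603) floor (array([620.1, 243.9]), array([209.8, 233.5]), 89.8, 814)
brown [[0.624, -0.209, 0.08], [0.659, -0.167, 0.129]] 251
brown [[0.632, -0.2, 0.102], [0.656, -0.175, 0.129]] 115
```

```bash
python3 -m pendant '[[[3,-4.8,2],[0,0,-6],0],[[3,-4.8,2],[0,0,-6],0],[[3,-4.8,2],[0,0,-6],0],[[3,-4.8,2],[0,0,-6],0],[[3,-4.8,2],[0,0,-6],0],[[3,-4.8,1],[0,0,-6],0],[[3,-4.8,1],[0,0,-6],0],[[3,-4.8,1],[0,0,-6],0],[[3,-4.8,1],[0,0,-6],0],[[3,-4.8,1],[0,0,-6],0],[[0,0,0],[0,0,0],0]]' 40
python3 - <<'E'
from h import *
c=cam("wrist"); save("w1.png",c); P=cloud(c); h=c["hsv"]
for nm,lo,hi,sm in [("green",65,90,120),("yel",20,30,120),("blue",95,110,35)]:
    m=(h[...,0]>=lo)&(h[...,0]<=hi)&(h[...,1]>sm)&(abs(P[...,2]-.069)<.004)&(P[...,0]<.9)
    if m.sum()>50:
        q=P[m]; r=cv2.minAreaRect((q[:,:2]*1000).astype(np.float32)); print(nm,np.round(r[0],1),np.round(r[1],1),round(r[2],1),m.sum(),np.percentile(q,[1,99],axis=0).round(3).tolist())
o=manip.get_obs();print(o["position"],R.from_quat(o["ee_rot"]).as_matrix()[:,0])
E
```

```text
clock: 1.72
position: [0.587, 0.0589, 0.4031]
ee_rot: [1.0, 0.01, 0.001, -0.001]
ft_force: [-0.6, 1.8, 0.9]
grip_width: 1.005
green [ 630.7 -229. ] [181.6 163.9] 85.7 1822 [[0.545, -0.316, 0.065], [0.716, -0.134, 0.072]]
yel [622.4  35.2] [164.1 411.4] 0.7 1736 [[0.539, 0.137, 0.066], [0.702, 0.239, 0.072]]
blue [578.7   8.6] [182.7 368.4] 82.4 1843 [[0.409, -0.097, 0.065], [0.751, 0.094, 0.073]]
[0.58625897 0.06166347 0.40270205] [0.99967198 0.025554   0.00170888]
```

View pics/w1.png

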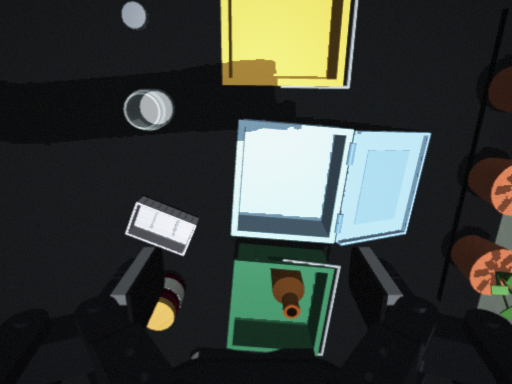

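The wrist view shows all three boxes, with the blue rim corners at about (239,120), (353,130), (335,243) and (232,236). The brown bottle is at (288,292). I'll compute the blue rim and the remaining centres from this view.

```bash
python3 - <<'E'
from h import *
c=cam("wrist"); P=cloud(c); h=c["hsv"]
p=onz(c,[(239,120),(352,129),(333,243),(232,236)],.07); print(p.round(3).tolist(), p.mean(0).round(3))
fl=(h[...,0]>=90)&(h[...,0]<=112)&(abs(P[...,2]-.004)<.004)&(P[...,0]>.5)&(P[...,0]<.75)&(abs(P[...,1])<.12)
for s,ce,m in blobs(fl,300): print("floor",np.percentile(P[m],[1,50,99],axis=0).round(3).tolist())
def rect(m):
    q=P[m]; r=cv2.minAreaRect((q[:,:2]*1000).astype(np.float32)); return np.round(r[0],1),np.round(r[1],1),round(r[2],1)
X,Y,Z=P[...,0],P[...,1],P[...,2]
print("tray",rect((X>.34)&(X<.52)&(Y>-.18)&(Y<-.02)&(Z>.028)&(Z<.04)))
m=(X>.38)&(X<.45)&(Y>.19)&(Y<.27)&(Z>.013)&(Z<.025);print("mcap",np.percentile(P[m],[1,99],axis=0).round(3).tolist())
m=(X>.38)&(X<.48)&(Y>.05)&(Y<.15)&(Z>.055)&(Z<.08);print("jar",np.percentile(P[m],[1,99],axis=0).round(3).tolist())
E
```

```text
[[0.561, 0.092, 0.07], [0.721, 0.084, 0.07], [0.712, -0.096, 0.07], [0.552, -0.088, 0.07]] [ 0.637 -0.002  0.07 ]
floor [[0.643, 0.075, 0.0], [0.695, 0.099, 0.001], [0.748, 0.119, 0.006]]
floor [[0.5, -0.118, 0.0], [0.526, -0.018, 0.001], [0.553, 0.065, 0.003]]
floor [[0.565, -0.086, 0.002], [0.638, -0.005, 0.004], [0.711, 0.067, 0.007]]
tray (array([428.4, -99.7]), array([ 65. , 105.5]), 67.5)
mcap [[0.392, 0.211, 0.014], [0.425, 0.244, 0.021]]
jar [[0.403, 0.072, 0.056], [0.456, 0.126, 0.074]]
```

```bash
python3 -m pendant '[[[-1.2,-5.8,-1.3],[0,0,0],0],[[-1.2,-5.8,-1.3],[0,0,0],0],[[-1.2,-5.8,-1.3],[0,0,0],0],[[-1.2,-5.8,-1.3],[0,0,0],0],[[-1.2,-5.8,-1.3],[0,0,0],0],[[-1.2,-5.8,-1.3],[0,0,0],0],[[-1.2,-5.8,-1.3],[0,0,0],0],[[-1.2,-5.8,-1.3],[0,0,0],0],[[0,0,0],[0,0,0],0]]'
python3 - <<'E'
from h import *
c=cam("wrist"); save("w2.png",c); P=cloud(c)
X,Y,Z=P[...,0],P[...,1],P[...,2]
m=(X>.43)&(X<.55)&(Y>-.46)&(Y<-.36)&(Z>.11)&(Z<.15);print("neck",np.percentile(P[m],[1,99],axis=0).round(3).tolist())
m=m&(Z>.135);print("neck",np.percentile(P[m],[1,99],axis=0).round(3).tolist())
E
```

```text
clock: 2.95
position: [0.4869, -0.3938, 0.2925]
ee_rot: [0.999, 0.033, 0.001, -0.007]
ft_force: [0.7, -0.3, 0.2]
grip_width: 1.001
neck [[0.473, -0.428, 0.111], [0.506, -0.396, 0.142]]
neck [[0.474, -0.428, 0.136], [0.506, -0.396, 0.142]]
```

View pics/w2.png

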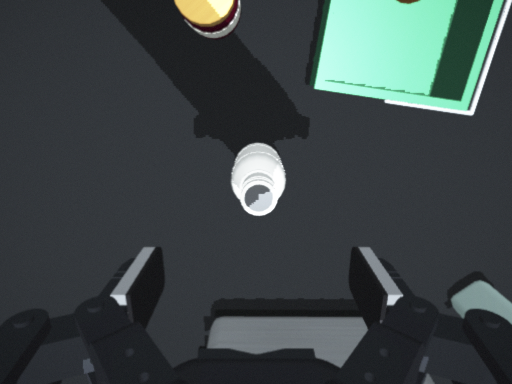

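The bottle neck is at (259,197), centred between the jaws. Descending to grip it.

```bash
python3 -m pendant '[[[0.3,-1.8,-2],[0,0,0],60],[[0,0,-4],[0,0,0],60],[[0,0,-4],[0,0,0],60],[[0,0,-3.5],[0,0,0],60],[[0,0,-2],[0,0,0],60],[[0,0,-1],[0,0,0],60],[[0,0,0],[0,0,0],60]]' 30
python3 -c "
from h import *
o=manip.get_obs();print(o['position'],R.from_quat(o['ee_rot']).as_matrix().round(3).tolist())"
```

```text
clock: 3.88
position: [0.5037, -0.3937, 0.1259]
ee_rot: [0.999, 0.048, 0.006, -0.01]
ft_force: [0.3, -0.6, 0.0]
grip_width: 0.767
[ 0.50372021 -0.39366806  0.12592984] [[0.995, 0.096, 0.012], [0.095, -0.995, 0.021], [0.014, -0.02, -1.0]]
```

```bash
python3 -m pendant '[[[-0.7,-0.9,0],[1,0,-2],60],[[-0.7,-0.9,0],[0,0,-2],60],[[0,0,0],[0,0,0],60]]'
python3 -c "
from h import *
o=manip.get_obs();print(o['position'],R.from_quat(o['ee_rot']).as_matrix().round(3).tolist(),o['joint_pos'].round(2))"
```

```text
clock: 4.25
position: [0.4891, -0.4148, 0.1289]
ee_rot: [1.0, 0.01, 0.009, -0.018]
ft_force: [-0.1, -0.5, 0.9]
grip_width: 0.765
[ 0.48911021 -0.41478812  0.12893465] [[1.0, 0.019, 0.017], [0.019, -0.999, 0.036], [0.018, -0.036, -0.999]] [ 0.17  0.53  0.65  1.57 -0.38  1.17  0.93]
```

```bash
python3 -m pendant '[[[0,0.2,-0.2],[-2,1,0],60],[[0,0,0],[0,0,0],150],[[0,0,0],[0,0,0],200],[[0,0,0],[0,0,0],255],[[0,0,0],[0,0,0],255],[[0,0,0],[0,0,0],255]]' 30
python3 - <<'E'
from h import *
c=cam("side"); save("s2.png",c,(250,150,512,384),2.5)
o=manip.get_obs();print(o['position'],o['grip_width'],R.from_quat(o['ee_rot']).as_matrix().round(3).tolist())
E
```

```text
clock: 5.0
position: [0.49, -0.4121, 0.1273]
ee_rot: [1.0, 0.01, -0.0, 0.001]
ft_force: [0.0, -0.2, -0.1]
grip_width: 0.379
[ 0.48999757 -0.41208776  0.12727448] 0.3850592476250105 [[1.0, 0.021, -0.0], [0.021, -1.0, -0.002], [-0.0, 0.002, -1.0]]
```

View pics/s2.png

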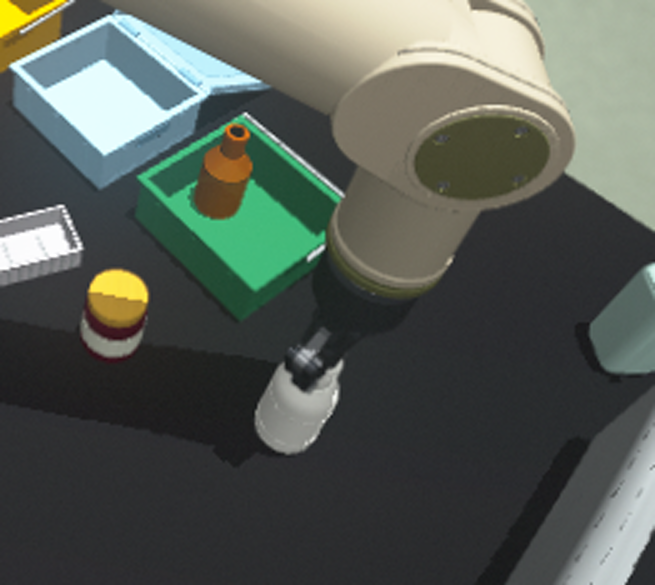

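The bottle is gripped by the neck: opening 33 mm, upright at (295,410) in the crop. Lifting it and carrying it to the blue box.

```bash
python3 -m pendant '[[[0,0,5.5],[0,0,0],255],[[0,0,5.5],[0,0,0],255],[[0,0,5.5],[0,0,0],255],[[2,5,0],[0,0,0],255],[[2,5,0],[0,0,0],255],[[2,5,0],[0,0,0],255],[[2,5,0],[0,0,0],255],[[2,5,0],[0,0,0],255],[[2,5,0],[0,0,0],255],[[2,5,0],[0,0,0],255],[[0,0,0],[0,0,0],255]]'
python3 -c "
from h import *
o=manip.get_obs();print(o['position'],R.from_quat(o['ee_rot']).as_matrix().round(3).tolist())"
```

```text
clock: 6.42
position: [0.6292, -0.05, 0.2965]
ee_rot: [1.0, 0.008, -0.001, -0.0]
ft_force: [0.2, -0.2, -0.6]
grip_width: 0.383
[ 0.62915314 -0.04999446  0.29647768] [[1.0, 0.017, -0.002], [0.017, -1.0, 0.0], [-0.002, -0.0, -1.0]]
```

```bash
python3 -m pendant '[[[0.6,1,-3],[0,0,0],255],[[0,0,-4],[0,0,0],255],[[0,0,-4],[0,0,0],255],[[0,0,-3],[0,0,0],255],[[0,0,-1],[0,0,0],255],[[0,0,0],[0,0,0],255]]'
python3 -c "
from h import *
o=manip.get_obs();print(o['position'],R.from_quat(o['ee_rot']).as_matrix().round(3).tolist())"
```

```text
clock: 7.18
position: [0.6344, -0.0437, 0.1435]
ee_rot: [1.0, 0.007, -0.0, 0.001]
ft_force: [0.6, 0.2, -0.1]
grip_width: 0.382
[ 0.63438549 -0.04373559  0.14347934] [[1.0, 0.013, -0.0], [0.013, -1.0, -0.001], [-0.0, 0.001, -1.0]]
```

```bash
python3 -m pendant '[[[0,0.4,-0.7],[0,0,0],255],[[0,0,-0.3],[0,0,0],255],[[0,0,-0.2],[0,0,0],255],[[0,0,0],[0,0,0],255]]'
```

```text
clock: 7.68
position: [0.6361, -0.0397, 0.134]
ee_rot: [1.0, 0.007, 0.002, 0.0]
ft_force: [-0.2, -0.0, 0.2]
grip_width: 0.378
```

```bash
python3 -m pendant '[[[0,0,-0.25],[0,0,0],255],[[0,0,-0.2],[0,0,0],255],[[0,0,0],[0,0,0],255]]'
```

```text
clock: 8.05
position: [0.6372, -0.0399, 0.1313]
ee_rot: [1.0, 0.007, 0.004, 0.0]
ft_force: [-0.1, -0.0, -1.3]
grip_width: 0.382
```

```bash
python3 -m pendant '[[[0,0,-0.1],[0,0,0],255],[[0,0,0],[0,0,0],120],[[0,0,0],[0,0,0],60],[[0,0,0],[0,0,0],30],[[0,0,0],[0,0,0],30],[[0,0,4],[0,0,0],30],[[0,0,5],[0,0,0],30],[[0,0,5],[0,0,0],30]]'
python3 - <<'E'
from h import *
for n in ["scene","side"]:
    c=cam(n); save(n+"3.png",c,(120,80,420,330),2)
c=cam("wrist");save("w3.png",c)
E
```

```text
clock: 9.05
position: [0.6344, -0.0395, 0.2692]
ee_rot: [1.0, 0.007, -0.001, 0.001]
ft_force: [1.1, 0.4, -0.3]
grip_width: 0.879
```

View pics/side3.png

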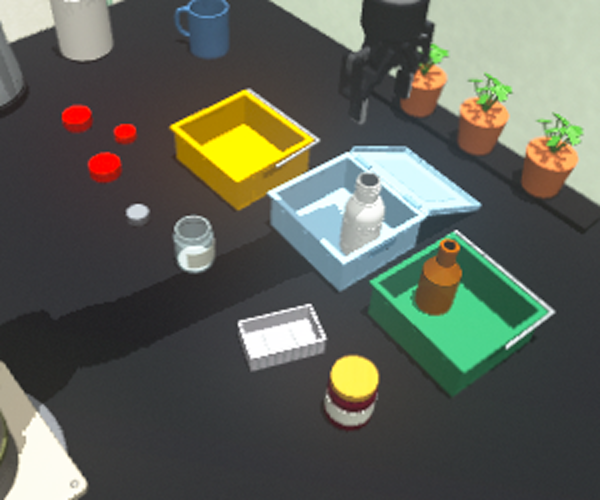

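View pics/w3.png

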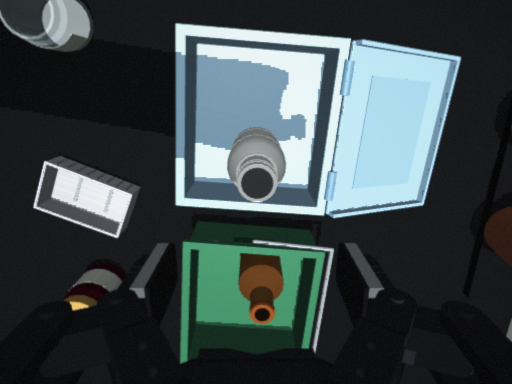

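The bottle stands upright in the blue box, at (365,215) in the side crop. Next is the small red cap.

```bash
python3 -m pendant '[[[-1.5,5.4,0],[0,0,0],30],[[-1.5,5.4,0],[0,0,0],30],[[-1.5,5.4,0],[0,0,0],30],[[-1.5,5.4,0],[0,0,0],30],[[-1.5,5.4,0],[0,0,0],30],[[-1.5,5.4,-1],[0,0,0],30],[[-1.5,5.4,-2],[0,0,0],30],[[-1.5,5.4,-2],[0,0,0],30],[[0,0,0],[0,0,0],60]]'
python3 - <<'E'
from h import *
c=cam("wrist"); save("w4.png",c); P=cloud(c); h=c["hsv"]
red=((h[...,0]<6)|(h[...,0]>174))&(h[...,1]>150)&(h[...,2]>60)
for s,ce,m in blobs(red,60):
    q=P[m&(P[...,2]>.012)]; print(s,ce.round(),np.percentile(q,[1,99],axis=0).round(3).tolist(),np.percentile(q,[1,99],axis=0).mean(0).round(4))
o=manip.get_obs();print(o["position"],R.from_quat(o["ee_rot"]).as_matrix().round(3).tolist())
E
```

```text
clock: 10.32
position: [0.5043, 0.4032, 0.2081]
ee_rot: [1.0, 0.006, -0.004, 0.004]
ft_force: [-0.3, -0.9, 0.1]
grip_width: 0.765
[179  20  61  65 677] [218.  64.] [[0.434, 0.481, 0.014], [0.484, 0.532, 0.024]] [0.4587 0.5068 0.019 ]
[ 239  129   39   40 1202] [258. 149.] [[0.487, 0.4, 0.013], [0.522, 0.435, 0.018]] [0.5044 0.4176 0.0154]
[ 158  176   54   54 1877] [183. 200.] [[0.402, 0.338, 0.013], [0.453, 0.385, 0.024]] [0.4276 0.3615 0.0187]
[0.50630666 0.4003599  0.20918227] [[1.0, 0.008, -0.005], [0.008, -1.0, -0.008], [-0.005, 0.008, -1.0]]
```

View pics/w4.png

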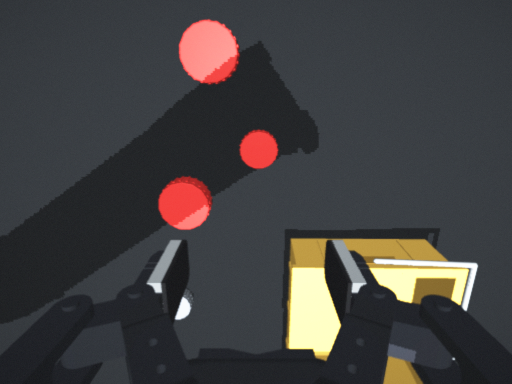

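```bash
python3 -m pendant '[[[0,1.7,-3],[0,0,0],60],[[0,0,-4],[0,0,0],60],[[0,0,-4],[0,0,0],60],[[0,0,-3.5],[0,0,0],60],[[0,0,-1],[0,0,0],60],[[0,0,0],[0,0,0],60]]'
```

```text
clock: 11.12
position: [0.5112, 0.409, 0.0507]
ee_rot: [1.0, -0.001, -0.001, 0.005]
ft_force: [-0.6, -0.1, -0.3]
grip_width: 0.766
```

```bash
python3 -m pendant '[[[-0.6,0.9,-1],[0,0,0],60],[[0,0,-1],[0,0,0],60],[[0,0,-0.5],[0,0,0],60],[[0,0,0],[0,0,0],60]]'
```

```text
clock: 11.62
position: [0.5061, 0.4199, 0.0275]
ee_rot: [1.0, -0.001, 0.001, 0.004]
ft_force: [0.8, -0.1, -0.1]
grip_width: 0.764
```

```bash
python3 -m pendant '[[[0,-0.2,-0.5],[0,0,0],60],[[0,0,-0.2],[0,0,0],110],[[0,0,0],[0,0,0],150],[[0,0,0],[0,0,0],200],[[0,0,0],[0,0,0],255],[[0,0,0],[0,0,0],255]]' 30
```

```text
clock: 12.38
position: [0.5068, 0.4178, 0.0209]
ee_rot: [1.0, -0.001, 0.001, 0.003]
ft_force: [0.4, -0.5, -0.6]
grip_width: 0.429
```

```bash
python3 -m pendant '[[[0,0,5],[0,0,0],255],[[0,0,6],[0,0,0],255],[[0,0,6],[0,0,0],255],[[1.8,-5.2,0],[0,0,0],255],[[1.8,-5.2,0],[0,0,0],255],[[1.8,-5.2,0],[0,0,0],255],[[1.8,-5.2,0],[0,0,0],255],[[1.8,-5.2,0],[0,0,0],255],[[1.8,-5.2,0],[0,0,0],255],[[1.8,-5.2,0],[0,0,0],255],[[0,0,0],[0,0,0],255]]'
python3 - <<'E'
from h import *
c=cam("wrist"); save("w5.png",c)
E
```

```text
clock: 13.75
position: [0.6326, 0.0415, 0.1976]
ee_rot: [1.0, 0.0, 0.003, 0.003]
ft_force: [0.0, 0.6, -0.1]
grip_width: 0.431
```

View pics/w5.png

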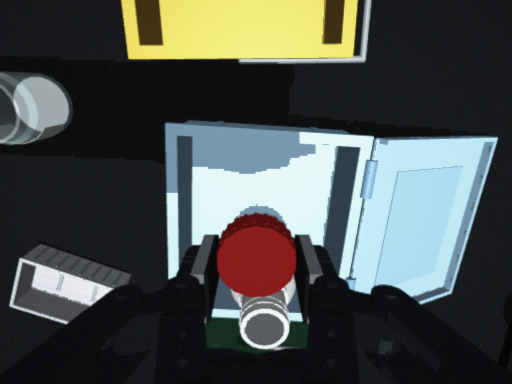

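The cap is held between the pads at (258,255), with the bottle neck behind it at (265,325). Lowering the cap into the free +y half of the box.

```bash
python3 -m pendant '[[[0.4,0.7,-3],[0,0,0],255],[[0,0,-4],[0,0,0],255],[[0,0,-3],[0,0,0],255],[[0,0,0],[0,0,0],255]]'
```

```text
clock: 14.3
position: [0.6354, 0.0589, 0.0953]
ee_rot: [1.0, 0.006, 0.003, 0.0]
ft_force: [0.9, -0.3, 0.2]
grip_width: 0.426
```

```bash
python3 -m pendant '[[[0,-0.9,-2],[0,0,0],255],[[0,0,-2],[0,0,0],255],[[0,0,-1.2],[0,0,0],255],[[0,0,0],[0,0,0],255]]'
```

```text
clock: 14.8
position: [0.6365, 0.0508, 0.0426]
ee_rot: [1.0, 0.006, 0.004, -0.0]
ft_force: [-1.1, -0.6, -0.3]
grip_width: 0.426
```

```bash
python3 -m pendant '[[[0,-0.2,-0.8],[0,0,0],255],[[0,0,-0.5],[0,0,0],255],[[0,0,0],[0,0,0],255],[[0,0,0],[0,0,0],130],[[0,0,0],[0,0,0],80],[[0,0,0],[0,0,0],80],[[0,0,3],[0,0,0],80],[[0,0,5],[0,0,0],80],[[0,0,5],[0,0,0],80]]'
python3 - <<'E'
from h import *
c=cam("wrist"); save("w6.png",c)
E
```

```text
clock: 15.92
position: [0.6348, 0.0489, 0.1598]
ee_rot: [1.0, 0.006, 0.002, 0.0]
ft_force: [1.1, 0.7, 0.5]
grip_width: 0.683
```

View pics/w6.png

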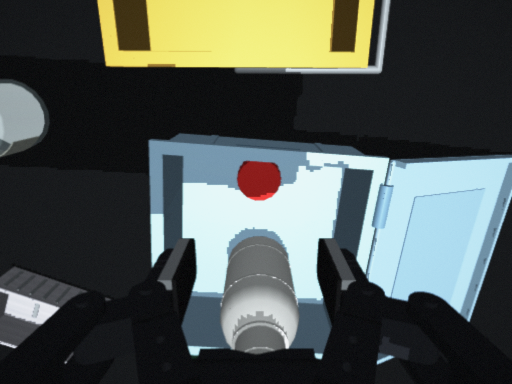

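The cap lies on the floor at (259,178), clear of the standing bottle. Now the glass jar.

```bash
python3 -m pendant '[[[-4,0.5,3],[0,0,0],0],[[-5,1,1],[0,0,0],0],[[-5,1,0],[0,0,0],0],[[-5,1,0],[0,0,0],0],[[-2,0,0],[0,0,0],0],[[0,0,0],[0,0,0],0]]'
python3 - <<'E'
from h import *
c=cam("wrist"); save("w7.png",c); P=cloud(c)
X,Y,Z=P[...,0],P[...,1],P[...,2]
for a,b in [(.064,.08),(.02,.055)]:
    m=(X>.38)&(X<.48)&(Y>.04)&(Y<.16)&(Z>a)&(Z<b);q=np.percentile(P[m],[1,99],axis=0);print("jar",q.round(3).tolist(),q.mean(0),m.sum())
o=manip.get_obs();print(o["position"],R.from_quat(o["ee_rot"]).as_matrix().round(3).tolist())
E
```

```text
clock: 16.73
position: [0.4233, 0.0846, 0.2095]
ee_rot: [1.0, 0.007, 0.009, -0.002]
ft_force: [0.1, -0.6, 0.4]
grip_width: 1.0
jar [[0.403, 0.076, 0.064], [0.452, 0.125, 0.074]] [0.42741634 0.10015149 0.06901642] 825
jar [[0.403, 0.074, 0.02], [0.453, 0.128, 0.055]] [0.42802824 0.10091807 0.0373698 ] 673
[0.42395183 0.08458648 0.20949719] [[1.0, 0.013, 0.018], [0.013, -1.0, 0.004], [0.018, -0.003, -1.0]]
```

View pics/w7.png

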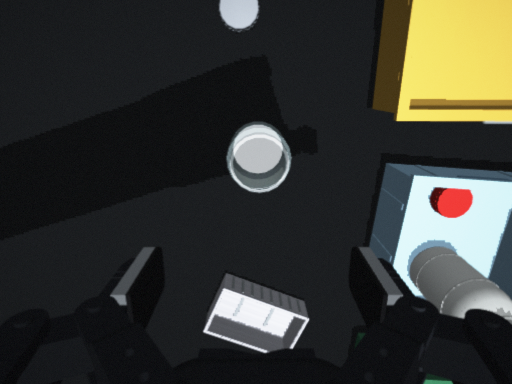

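The jar is at (259,157), centred at (0.4275, 0.1005).

```bash
python3 -m pendant '[[[0.3,1.5,-3],[0,1,0],0],[[0,0,-4],[0,0,0],0],[[0,0,-3.5],[0,0,0],0],[[0,0,0],[0,0,0],0]]'
python3 -c "
from h import *
o=manip.get_obs();print(o['position'],R.from_quat(o['ee_rot']).as_matrix().round(3).tolist())"
```

```text
clock: 17.27
position: [0.432, 0.0992, 0.1026]
ee_rot: [1.0, 0.005, 0.003, -0.002]
ft_force: [0.4, -0.6, -0.2]
grip_width: 0.999
[0.43199457 0.09919007 0.10261662] [[1.0, 0.01, 0.005], [0.01, -1.0, 0.003], [0.005, -0.003, -1.0]]
```

```bash
python3 -m pendant '[[[-0.5,0.1,-2],[0,0,0],0],[[0,0,-2],[0,0,0],0],[[0,0,-1.2],[0,0,0],0],[[0,0,0],[0,0,0],0]]'
```

```text
clock: 17.77
position: [0.4325, 0.1005, 0.0539]
ee_rot: [1.0, 0.004, 0.006, -0.002]
ft_force: [1.3, -0.5, 0.2]
grip_width: 1.002
```

```bash
python3 -m pendant '[[[-0.5,0,-0.8],[0,0.8,0],0],[[0,0,-0.3],[0,0,0],0],[[0,0,0],[0,0,0],40],[[0,0,0],[0,0,0],70],[[0,0,0],[0,0,0],90],[[0,0,0],[0,0,0],120],[[0,0,0],[0,0,0],120]]' 30
python3 -c "
from h import *
o=manip.get_obs();print(o['position'],R.from_quat(o['ee_rot']).as_matrix().round(3).tolist())"
```

```text
clock: 18.65
position: [0.4286, 0.101, 0.0445]
ee_rot: [1.0, 0.004, -0.001, -0.003]
ft_force: [-0.2, -0.1, -0.5]
grip_width: 0.68
[0.42857873 0.10101297 0.04445864] [[1.0, 0.008, -0.001], [0.008, -1.0, 0.006], [-0.001, -0.006, -1.0]]
```

```bash
python3 -m pendant '[[[0,0,4],[0,0,0],120],[[0,0,6],[0,0,0],120],[[0,0,6],[0,0,0],120],[[2,-4.5,0.3],[0,0,-0.5],120],[[2,-4.5,0.3],[0,0,-0.5],120],[[2,-4.5,0],[0,0,-0.5],120],[[2,-4.5,0],[0,0,-0.5],120],[[2.5,-4.5,0],[0,0,-0.5],120],[[2.5,-4.5,0],[0,0,-0.5],120],[[2.5,-4.5,0],[0,0,-0.5],120],[[2.5,-4.5,0],[0,0,-0.5],120],[[0,0,0],[0,0,0],120]]'
python3 - <<'E'
from h import *
o=manip.get_obs();print(o['position'],R.from_quat(o['ee_rot']).as_matrix().round(3).tolist(),o["joint_pos"].round(2))
c=cam("wrist"); save("w8.png",c); c=cam("side"); save("s8.png",c)
E
```

```text
clock: 20.15
position: [0.6104, -0.2699, 0.2128]
ee_rot: [1.0, -0.028, -0.002, -0.002]
ft_force: [0.6, -0.4, -1.6]
grip_width: 0.68
[ 0.61035225 -0.26985856  0.21280154] [[0.998, -0.056, -0.003], [-0.056, -0.998, 0.004], [-0.003, -0.004, -1.0]] [-0.18  0.54  0.76  1.41 -0.37  1.34  0.55]
```

View pics/w8.png

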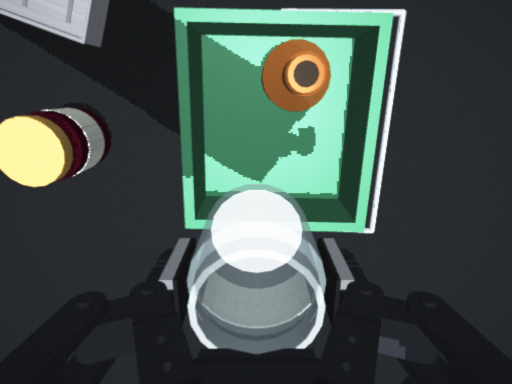

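View pics/s8.png

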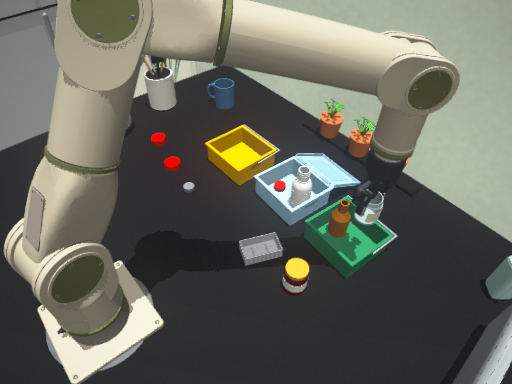

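The jar is held upright between the pads. The brown bottle is at (300,75) in the wrist view, directly under where the wrist camera will pass. I'll turn the hand about 25° so the camera clears it.

```bash
python3 -m pendant '[[[0.9,0,0],[0,0,9],120],[[0.9,0,0],[0,0,9],120],[[0,0,0],[0,0,8],120],[[0,0,-4],[0,0,0],120],[[0,0,-2],[0,0,0],120],[[0,0,0],[0,0,0],120]]'
python3 - <<'E'
from h import *
o=manip.get_obs();print(o['position'],R.from_quat(o['ee_rot']).as_matrix().round(3).tolist())
c=cam("wrist"); save("w9.png",c); c=cam("side"); save("s9.png",c,(290,80,470,280),3)
E
```

```text
clock: 21.0
position: [0.6303, -0.2552, 0.1545]
ee_rot: [0.977, 0.213, 0.0, -0.006]
ft_force: [-0.1, -0.4, -1.1]
grip_width: 0.677
[ 0.63033452 -0.25523798  0.15451342] [[0.91, 0.416, -0.001], [0.416, -0.91, 0.011], [0.003, -0.011, -1.0]]
```

View pics/w9.png

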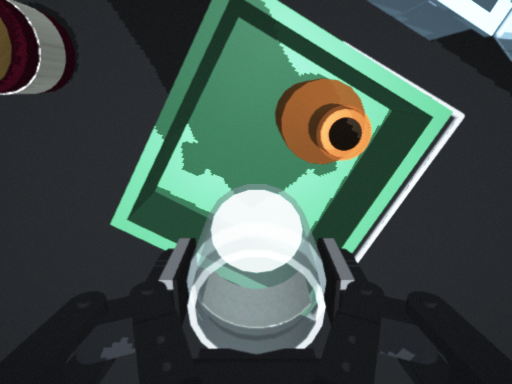

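View pics/s9.png

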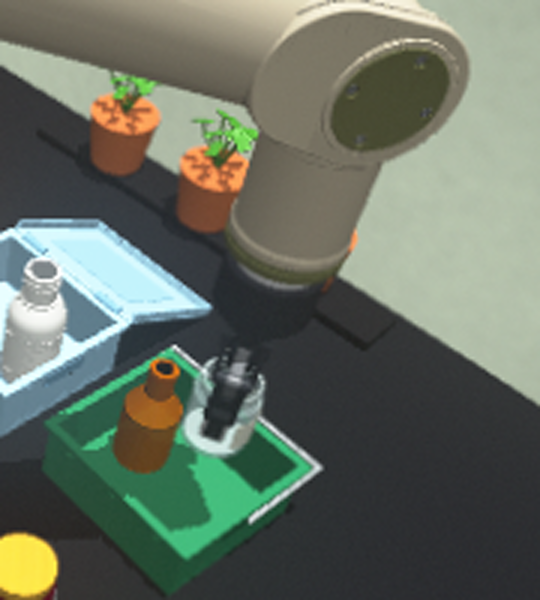

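```bash
python3 -m pendant '[[[-0.2,-1.7,0],[-0.6,0,0],120],[[0,0,0],[0,0,0],120]]'
python3 -m pendant '[[[0,0,-1.5],[0,0,0],120],[[0,0,-1.5],[0,0,0],120],[[0,0,0],[0,0,0],120]]'
```

```text
clock: 21.35
position: [0.6295, -0.2753, 0.1587]
ee_rot: [0.977, 0.212, 0.002, 0.002]
ft_force: [-0.1, -0.7, -2.3]
grip_width: 0.682
clock: 21.72
position: [0.6294, -0.2752, 0.1263]
ee_rot: [0.977, 0.212, 0.001, 0.001]
ft_force: [-0.4, 0.7, -2.3]
grip_width: 0.68
```

```bash
python3 - <<'E'
from h import *
o=manip.get_obs();print(o['position'],R.from_quat(o['ee_rot']).as_matrix().round(3).tolist())
c=cam("wrist"); save("w10.png",c); P=cloud(c); h=c["hsv"]
m=(h[...,0]>=65)&(h[...,0]<=90)&(h[...,1]>100)&(abs(P[...,2]-.069)<.004)
q=P[m]; print(cv2.minAreaRect((q[:,:2]*1000).astype(np.float32)))
m=(P[...,2]>.11)&(P[...,2]<.135)&(P[...,1]>-.22);print(np.percentile(P[m],[1,99],axis=0))
E
```

```text
[ 0.62935285 -0.27518569  0.12626548] [[0.91, 0.414, 0.003], [0.414, -0.91, -0.002], [0.002, 0.003, -1.0]]
((630.3956298828125, -229.42462158203125), (181.384033203125, 164.91683959960938), 85.40009307861328)
[[ 0.6318992  -0.19925993  0.11101841]
 [ 0.65757231 -0.17417153  0.12801131]]
```

View pics/w10.png

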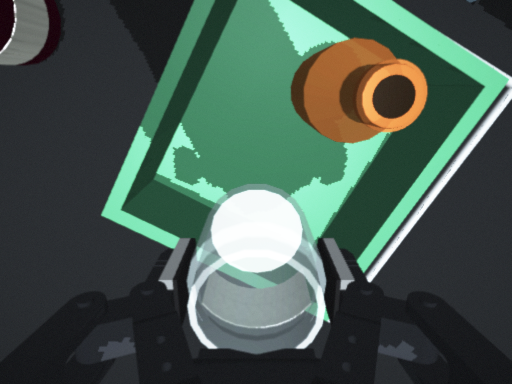

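```bash
python3 -m pendant '[[[0,0.5,-1.5],[0,0,0],120],[[0,0,-1.5],[0,0,0],120],[[0,0,-1],[0,0,0],120],[[0,0,0],[0,0,0],120]]'
```

```text
clock: 22.28
position: [0.6297, -0.2694, 0.0838]
ee_rot: [0.977, 0.212, 0.002, 0.001]
ft_force: [0.2, -0.1, -1.4]
grip_width: 0.68
```

```bash
python3 -m pendant '[[[0,0,-1],[0,0,0],120],[[0,0,-1],[0,0,0],120],[[0,0,-0.5],[0,0,0],120],[[0,0,0],[0,0,0],120]]'
```

```text
clock: 22.78
position: [0.6299, -0.2698, 0.0576]
ee_rot: [0.977, 0.212, 0.002, 0.002]
ft_force: [-0.1, -0.9, -1.4]
grip_width: 0.678
```

```bash
python3 -m pendant '[[[0,0,-0.3],[0,0,0],120],[[0,0,-0.2],[0,0,0],120],[[0,0,-0.2],[0,0,0],120],[[0,0,0],[0,0,0],120]]'
```

```text
clock: 23.28
position: [0.6303, -0.2699, 0.0508]
ee_rot: [0.977, 0.212, 0.002, 0.002]
ft_force: [-1.0, 0.0, -1.8]
grip_width: 0.676
```

```bash
python3 -m pendant '[[[0,0,-0.1],[0,0,0],120],[[0,0,-0.1],[0,0,0],120],[[0,0,0],[0,0,0],120]]'; python3 -m pendant '[[[0,0,-0.1],[0,0,0],120],[[0,0,0],[0,0,0],120]]'
```

```text
clock: 23.65
position: [0.6305, -0.27, 0.0489]
ee_rot: [0.977, 0.212, 0.003, 0.002]
ft_force: [-0.7, 0.5, -1.6]
grip_width: 0.679
clock: 23.9
position: [0.6308, -0.2705, 0.0488]
ee_rot: [0.977, 0.212, 0.003, 0.002]
ft_force: [-0.4, 0.7, -0.1]
grip_width: 0.678
```

The weight has come off the wrist, so the jar is on the floor. Releasing.

```bash
python3 -m pendant '[[[0,0,0],[0,0,0],70],[[0,0,0],[0,0,0],50],[[0,0,0],[0,0,0],40],[[0,0,0],[0,0,0],40],[[0,0,2],[0,0,0],40],[[0,0,4],[0,0,0],40],[[0,0,5],[0,0,0],40],[[0,0,5],[0,0,0],40]]'
python3 - <<'E'
from h import *
o=manip.get_obs();print(o['position'])
c=cam("wrist"); save("w11.png",c); c=cam("side"); save("s11.png",c,(150,80,450,330),2)
E
```

```text
clock: 24.9
position: [0.6288, -0.2697, 0.2137]
ee_rot: [0.977, 0.212, 0.001, 0.002]
ft_force: [0.8, 0.2, 0.6]
grip_width: 0.839
[ 0.62878856 -0.26974101  0.21369225]
```

View pics/w11.png

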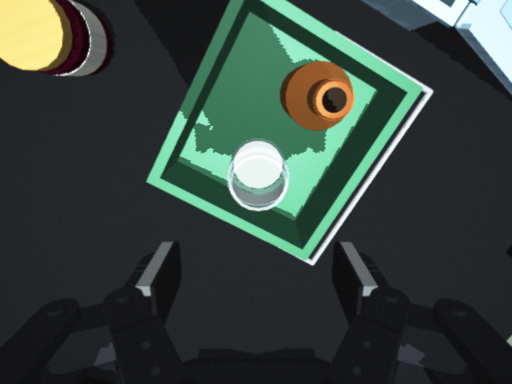

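View pics/s11.png

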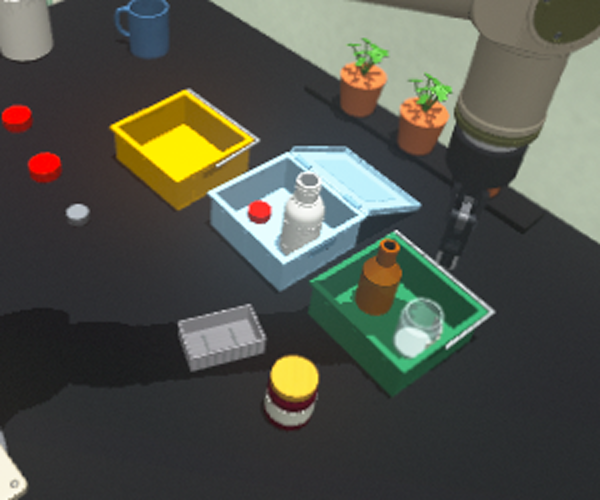

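The jar stands upright beside the undisturbed brown bottle. Now the metal cap. It lies on the counter, not in the tray, so I'll put it into the tray before carrying the tray.

```bash
python3 -m pendant '[[[-2.4,5,0],[0,0,-5],40],[[-2.4,5,0],[0,0,-5],40],[[-2.4,5,0],[0,0,-5],40],[[-2.4,5,0],[0,0,-5],40],[[-2.4,5,0],[0,0,-5],40],[[-2.4,5,0],[0,0,-5],60],[[-2.4,5,0],[0,0,-5],60],[[-2.4,5,0],[0,0,-5],60],[[-2.4,5,0],[0,0,-5],60],[[0,4,0],[0,0,-2],60],[[0,0,0],[0,0,0],60]]'
python3 - <<'E'
from h import *
o=manip.get_obs();print(o['position'],R.from_quat(o['ee_rot']).as_matrix().round(3).tolist())
c=cam("wrist"); save("w12.png",c); P=cloud(c)
X,Y,Z=P[...,0],P[...,1],P[...,2]
m=(X>.37)&(X<.45)&(Y>.18)&(Y<.28)&(Z>.012)&(Z<.03)
q=np.percentile(P[m],[1,99],axis=0);print(q,q.mean(0))
E
```

```text
clock: 26.38
position: [0.406, 0.2286, 0.2298]
ee_rot: [0.977, -0.211, 0.009, 0.003]
ft_force: [0.7, -1.1, 0.7]
grip_width: 0.764
[0.40600394 0.22859253 0.22979419] [[0.91, -0.413, 0.016], [-0.413, -0.911, -0.01], [0.018, 0.002, -1.0]]
[[0.39273816 0.21226472 0.01375582]
 [0.42526205 0.24487035 0.02004271]] [0.40900011 0.22856754 0.01689926]
```

View pics/w12.png

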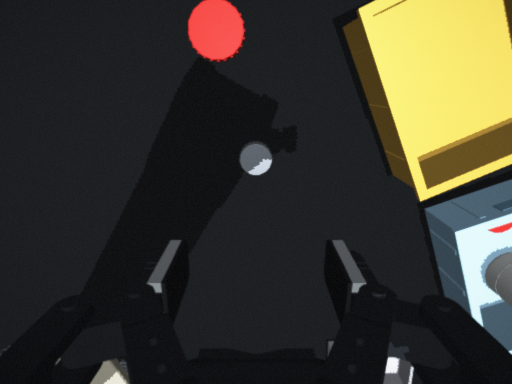

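```bash
python3 -m pendant '[[[0.3,0,-4],[0.5,1,0],60],[[0,0,-5],[0,0,0],60],[[0,0,-5],[0,0,0],60],[[0,0,-2.5],[0,0,0],60],[[0,0,0],[0,0,0],60]]'
python3 -c "
from h import *
o=manip.get_obs();print(o['position'],R.from_quat(o['ee_rot']).as_matrix().round(3).tolist())"
```

```text
clock: 27.05
position: [0.413, 0.2202, 0.0645]
ee_rot: [0.976, -0.216, 0.001, -0.001]
ft_force: [-0.3, 0.3, 0.2]
grip_width: 0.767
[0.41303465 0.22024558 0.06445304] [[0.906, -0.422, 0.003], [-0.422, -0.906, 0.002], [0.002, -0.003, -1.0]]
```

```bash
python3 -m pendant '[[[-0.4,0.8,-1.5],[0,0,0],60],[[0,0,-1.5],[0,0,0],60],[[0,0,-0.6],[0,0,0],60],[[0,0,0],[0,0,0],60]]'
```

```text
clock: 27.55
position: [0.4107, 0.2292, 0.0292]
ee_rot: [0.976, -0.217, 0.003, -0.003]
ft_force: [-0.3, 0.6, 0.4]
grip_width: 0.765
```

```bash
python3 -m pendant '[[[-0.15,0,-0.5],[0,0,0],60],[[0,0,-0.1],[0,0,0],110],[[0,0,0],[0,0,0],150],[[0,0,0],[0,0,0],200],[[0,0,0],[0,0,0],255],[[0,0,0],[0,0,0],255]]' 30
```

```text
clock: 28.3
position: [0.4098, 0.2296, 0.0238]
ee_rot: [0.976, -0.217, 0.003, -0.004]
ft_force: [0.1, -0.3, 0.0]
grip_width: 0.391
```

```bash
python3 -m pendant '[[[0,0,4],[0,0,0],255],[[0,0,5],[0,0,0],255],[[0,0,4],[0,0,0],255],[[0.2,-4.7,0],[0,0,0],255],[[0.2,-4.7,0],[0,0,0],255],[[0.2,-4.7,0],[0,0,0],255],[[0.2,-4.7,0],[0,0,0],255],[[0.2,-4.7,0],[0,0,0],255],[[0.2,-4.7,0],[0,0,0],255],[[0.2,-4,0],[0,0,0],255],[[0,0,0],[0,0,0],255]]'
python3 - <<'E'
from h import *
o=manip.get_obs();print(o['position'],R.from_quat(o['ee_rot']).as_matrix().round(3).tolist())
c=cam("wrist"); save("w13.png",c)
c=cam("side"); save("s13.png",c)
E
```

```text
clock: 29.68
position: [0.4224, -0.1028, 0.1589]
ee_rot: [0.976, -0.217, 0.005, -0.006]
ft_force: [0.4, 0.6, -0.6]
grip_width: 0.395
[ 0.42241254 -0.10279721  0.1588905 ] [[0.906, -0.423, 0.013], [-0.423, -0.906, 0.009], [0.008, -0.013, -1.0]]
```

View pics/w13.png

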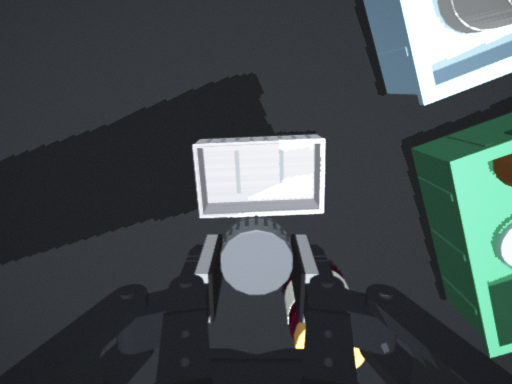

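The tray is square with the gripper (corners about (195,140)–(325,213)) and the cap is held. Lowering.

```bash
python3 -m pendant '[[[0.6,0.4,-3],[-0.4,0.6,1],255],[[0,0,-4],[0,0,0],255],[[0,0,-2],[0,0,0],255],[[0,0,0],[0,0,0],255]]'
python3 - <<'E'
from h import *
o=manip.get_obs();print(o['position'],R.from_quat(o['ee_rot']).as_matrix().round(3).tolist())
c=cam("wrist"); save("w14.png",c); P=cloud(c);X,Y,Z=P[...,0],P[...,1],P[...,2]
m=(X>.34)&(X<.52)&(Y>-.18)&(Y<-.02)&(Z>.028)&(Z<.036)
print(cv2.minAreaRect((P[m][:,:2]*1000).astype(np.float32)))
E
```

```text
clock: 30.28
position: [0.4294, -0.0901, 0.0663]
ee_rot: [0.979, -0.202, 0.001, -0.002]
ft_force: [-0.4, 0.5, -0.1]
grip_width: 0.388
[ 0.42938553 -0.09009899  0.0662907 ] [[0.919, -0.395, 0.002], [-0.395, -0.919, 0.004], [0.0, -0.005, -1.0]]
((428.0856018066406, -99.27259826660156), (64.45539855957031, 105.87583923339844), 67.40016174316406)
```

View pics/w14.png

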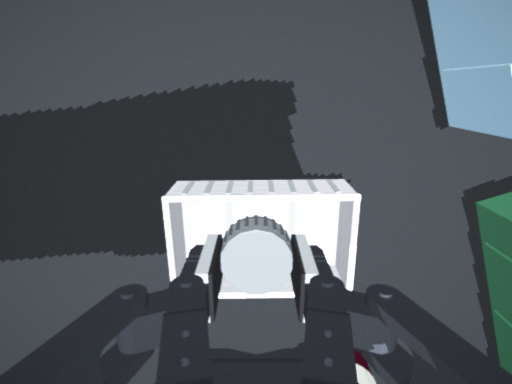

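```bash
python3 -m pendant '[[[-0.1,-0.9,0],[0,0,0],255],[[0,0,-1.5],[0,0,0],255],[[0,0,-1],[0,0,0],255],[[0,0,0],[0,0,0],255]]'
```

```text
clock: 30.82
position: [0.4312, -0.0995, 0.0446]
ee_rot: [0.98, -0.201, 0.004, -0.004]
ft_force: [-0.6, -0.1, -0.4]
grip_width: 0.393
```

```bash
python3 -m pendant '[[[-0.2,0,-0.8],[0,0,0],255],[[0,0,-0.5],[0,0,0],255],[[0,0,-0.2],[0,0,0],255],[[0,0,0],[0,0,0],255]]'
```

```text
clock: 31.32
position: [0.4296, -0.0996, 0.0295]
ee_rot: [0.98, -0.201, 0.004, -0.005]
ft_force: [-0.2, -0.4, 0.3]
grip_width: 0.392
```

```bash
python3 -m pendant '[[[0,0,-0.1],[0,0,0],255],[[0,0,0],[0,0,0],130],[[0,0,0],[0,0,0],115],[[0,0,0],[0,0,0],115],[[0,0,2],[0,0,0],115],[[0,0,4],[0,0,0],115],[[0,0,5],[0,0,0],0],[[0,0,3],[0,0,0],0],[[0,0,0],[0,0,0],0]]'
python3 - <<'E'
from h import *
o=manip.get_obs();print(o['position'],R.from_quat(o['ee_rot']).as_matrix().round(3).tolist())
c=cam("wrist"); save("w15.png",c); P=cloud(c);X,Y,Z=P[...,0],P[...,1],P[...,2]
m=(X>.34)&(X<.52)&(Y>-.18)&(Y<-.02)&(Z>.028)&(Z<.036)
print(cv2.minAreaRect((P[m][:,:2]*1000).astype(np.float32)))
E
```

```text
clock: 32.45
position: [0.429, -0.1001, 0.1727]
ee_rot: [0.98, -0.201, 0.004, -0.004]
ft_force: [0.2, 0.2, -0.7]
grip_width: 1.001
[ 0.42903609 -0.10012744  0.17274885] [[0.919, -0.394, 0.01], [-0.394, -0.919, 0.007], [0.007, -0.01, -1.0]]
((428.12890625, -99.55695343017578), (64.13130187988281, 105.78400421142578), 67.4710464477539)
```

View pics/w15.png

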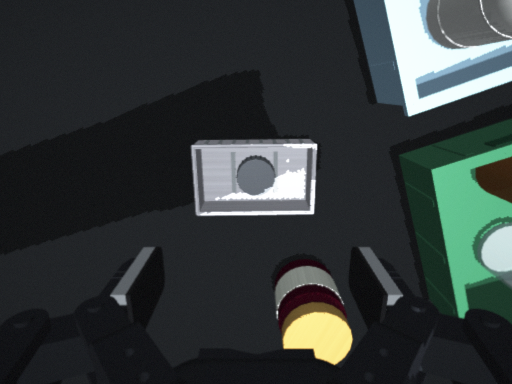

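The metal cap lies inside the tray at (256,175), and the tray has not moved. Turning the hand 90° to grip the tray across its width.

```bash
python3 -m pendant '[[[0,0,0],[0,0,10],0],[[0,0,0],[0,0,10],0],[[0,0,0],[0,0,10],0],[[0,0,0],[0,0,10],0],[[0,0,0],[0,0,10],0],[[0,0,0],[0,0,10],0],[[0,0,0],[0,0,10],0],[[0,0,0],[0,0,10],0],[[0,0,0],[0,0,10],0],[[0,0,0],[0,0,0],0]]'
python3 - <<'E'
from h import *
o=manip.get_obs();print(o['position'],R.from_quat(o['ee_rot']).as_matrix().round(3).tolist(),o["joint_pos"].round(2))
M=R.from_quat(o['ee_rot']).as_matrix();print(np.degrees(np.arctan2(M[1,0],M[0,0])))
E
```

```text
clock: 33.75
position: [0.4211, -0.1003, 0.1598]
ee_rot: [0.821, 0.57, -0.009, -0.002]
ft_force: [0.9, -0.2, -0.2]
grip_width: 1.001
[ 0.42106398 -0.10034698  0.15982766] [[0.35, 0.937, -0.018], [0.937, -0.35, -0.007], [-0.013, -0.014, -1.0]] [-0.92 -0.1   1.03  2.08  0.1   1.13  1.27]
69.53488175747303
```

```bash
python3 -m pendant '[[[0.7,0.1,-3],[0.4,-1,-2],0],[[0,0,-4],[0,0,0],0],[[0,0,-2.5],[0,0,0],0],[[0,0,0],[0,0,0],0]]'
python3 - <<'E'
from h import *
o=manip.get_obs();M=R.from_quat(o['ee_rot']).as_matrix();print(o['position'],M.round(3).tolist(),np.degrees(np.arctan2(M[1,0],M[0,0])))
E
```

```text
clock: 34.25
position: [0.4271, -0.0998, 0.0605]
ee_rot: [0.837, 0.548, -0.001, 0.0]
ft_force: [-1.0, -0.4, 1.2]
grip_width: 0.995
[ 0.42710977 -0.09975409  0.06046716] [[0.4, 0.916, -0.001], [0.916, -0.4, -0.001], [-0.002, -0.001, -1.0]] 66.39911991821108
```

```bash
python3 -m pendant '[[[0.1,0,-1.5],[0,0,1],0],[[0,0,-1.2],[0,0,0],0],[[0,0,-0.7],[0,0,0],0],[[0,0,0],[0,0,0],0]]'
python3 - <<'E'
from h import *
o=manip.get_obs();M=R.from_quat(o['ee_rot']).as_matrix();print(o['position'],M.round(3).tolist(),np.degrees(np.arctan2(M[1,0],M[0,0])))
E
```

```text
clock: 34.75
position: [0.4293, -0.1002, 0.0274]
ee_rot: [0.834, 0.552, -0.0, 0.001]
ft_force: [-0.3, -0.7, 0.4]
grip_width: 1.003
[ 0.4292816  -0.10017833  0.02741595] [[0.391, 0.92, 0.001], [0.92, -0.391, -0.001], [-0.001, 0.001, -1.0]] 66.95714507514465
```

```bash
python3 -m pendant '[[[0,0.05,-0.5],[0,0,0.5],0],[[0,0,0],[0,0,0],30],[[0,0,0],[0,0,0],50],[[0,0,0],[0,0,0],70],[[0,0,0],[0,0,0],90],[[0,0,0],[0,0,0],90]]' 25
python3 - <<'E'
from h import *
o=manip.get_obs();M=R.from_quat(o['ee_rot']).as_matrix();print(o['position'],M.round(3).tolist())
c=cam("wrist"); save("w16.png",c)
E
```

```text
clock: 35.5
position: [0.4301, -0.0995, 0.0233]
ee_rot: [0.832, 0.555, 0.001, 0.001]
ft_force: [-0.3, 0.4, -0.3]
grip_width: 0.722
[ 0.43009453 -0.09950011  0.02325439] [[0.383, 0.924, 0.002], [0.924, -0.383, -0.0], [0.001, 0.002, -1.0]]
```

View pics/w16.png

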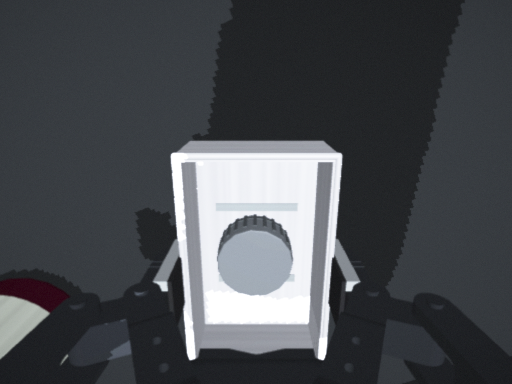

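The tray is held squarely across its width (opening 61 mm), with the cap inside at (256,258). Lifting and carrying it.

```bash
python3 -m pendant '[[[0,0,2],[0,0,0],90],[[0,0,4],[0,0,0],90],[[0,0,4],[0,0,0],90],[[0,0,4],[0,0,0],90],[[0,4.5,0],[0,0,-4],90],[[0.5,5,0],[0,0,-6],90],[[1,5,0],[0,0,-6],90],[[1.5,5,0],[0,0,-6],90],[[1.5,5,0],[0,0,-6],90],[[2,4.5,0],[0,0,-6],90],[[2,3,0],[0,0,-6],90],[[0,0,0],[0,0,0],90]]'
python3 - <<'E'
from h import *
o=manip.get_obs();M=R.from_quat(o['ee_rot']).as_matrix();print(o['position'],M.round(3).tolist(),np.degrees(np.arctan2(M[1,0],M[0,0])))
E
```

```text
clock: 37.05
position: [0.5157, 0.2319, 0.1669]
ee_rot: [0.974, 0.225, 0.004, -0.001]
ft_force: [-0.1, 0.2, -0.5]
grip_width: 0.726
[0.51574612 0.23188614 0.16694153] [[0.899, 0.438, 0.007], [0.438, -0.899, 0.004], [0.008, -0.001, -1.0]] 26.00367745900126
```

```bash
python3 -m pendant '[[[3,0,0],[0,0,-7],90],[[3,0,0],[0,0,-7],90],[[3,0,0],[0,0,-7],90],[[1.5,0,0],[0,0.4,-5],90],[[0,0,0],[0,0,0],90]]'
python3 - <<'E'
from h import *
o=manip.get_obs();M=R.from_quat(o['ee_rot']).as_matrix();print(o['position'],M.round(3).tolist(),np.degrees(np.arctan2(M[1,0],M[0,0])))
c=cam("wrist"); save("w17.png",c)
E
```

```text
clock: 37.67
position: [0.6223, 0.2286, 0.1661]
ee_rot: [1.0, -0.006, -0.001, 0.0]
ft_force: [-0.2, 0.0, -1.2]
grip_width: 0.719
[0.62225748 0.22862388 0.16609351] [[1.0, -0.012, -0.001], [-0.012, -1.0, -0.001], [-0.001, 0.001, -1.0]] -0.6930451411564916
```

View pics/w17.png

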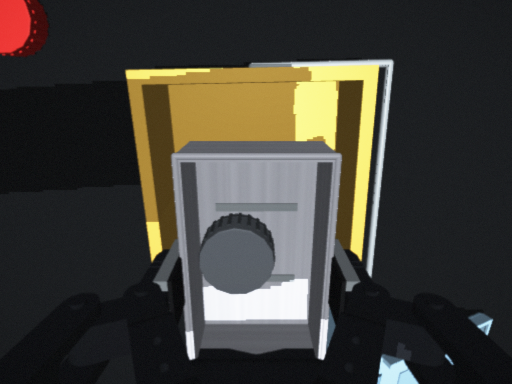

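The tray is over the yellow caddy with the cap inside it. Lowering.

```bash
python3 -m pendant '[[[0,0,-3],[0,0,0],90],[[0,0,-3],[0,0,0],90],[[0,0,-2],[0,0,0],90],[[0,0,0],[0,0,0],90]]'
```

```text
clock: 38.22
position: [0.6192, 0.2287, 0.0856]
ee_rot: [1.0, -0.002, -0.001, -0.001]
ft_force: [-0.8, 0.3, -0.6]
grip_width: 0.722
```

```bash
python3 -m pendant '[[[0.2,0,-2],[0,0,0],90],[[0,0,-1.5],[0,0,0],90],[[0,0,-1],[0,0,0],90],[[0,0,0],[0,0,0],90]]'
```

```text
clock: 38.72
position: [0.622, 0.2291, 0.0396]
ee_rot: [1.0, -0.001, 0.0, -0.002]
ft_force: [0.6, -0.8, -0.3]
grip_width: 0.722
```

```bash
python3 -m pendant '[[[0,0,-0.5],[0,0,0],90],[[0,0,-0.4],[0,0,0],90],[[0,0,-0.2],[0,0,0],90],[[0,0,0],[0,0,0],90]]'
```

```text
clock: 39.22
position: [0.6227, 0.2292, 0.0289]
ee_rot: [1.0, -0.001, 0.001, -0.002]
ft_force: [-0.4, 0.7, 0.4]
grip_width: 0.722
```

```bash
python3 -m pendant '[[[0,0,-0.1],[0,0,0],90],[[0,0,-0.1],[0,0,0],90],[[0,0,0],[0,0,0],50],[[0,0,0],[0,0,0],30],[[0,0,0],[0,0,0],30],[[0,0,0],[0,0,0],30],[[0,0,2],[0,0,0],30],[[0,0,5],[0,0,0],30],[[0,0,5],[0,0,0],30],[[0,0,5],[0,0,0],30],[[0,0,5],[0,0,0],30],[[-3,3,0],[0,0,0],30]]'
python3 -m pendant '[[[-4,4,0],[0,0,0],30],[[-4,4,0],[0,0,0],30],[[-4,4,0],[0,0,0],30],[[0,0,0],[0,0,0],30]]'
python3 - <<'E'
from h import *
for n in ["scene","side"]:
    c=cam(n); save(n+"18.png",c,(120,80,420,330),2.4)
c=cam("wrist");save("w18.png",c)
E
```

```text
clock: 40.72
position: [0.5938, 0.2541, 0.2622]
ee_rot: [1.0, -0.005, 0.004, -0.002]
ft_force: [-0.6, 1.4, 0.7]
grip_width: 0.883
clock: 41.22
position: [0.4685, 0.3788, 0.2686]
ee_rot: [1.0, -0.004, 0.006, -0.005]
ft_force: [0.0, -0.6, -0.5]
grip_width: 0.883
```

View pics/scene18.png

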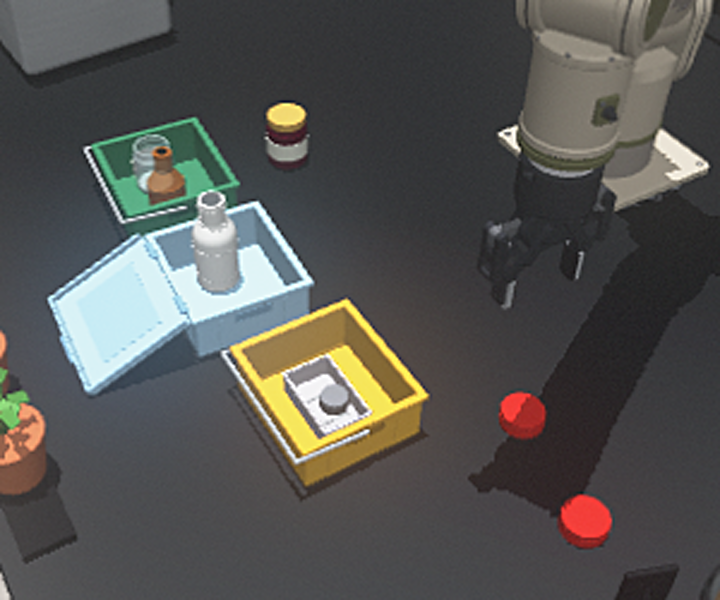

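View pics/side18.png

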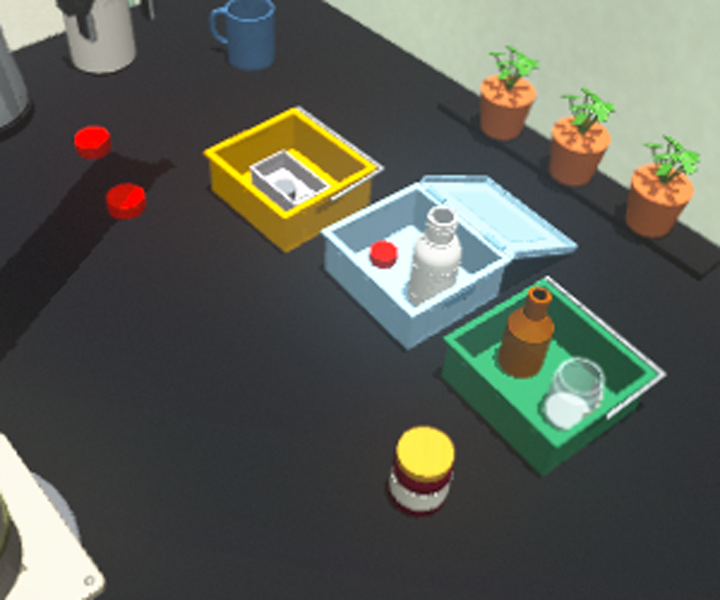

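View pics/w18.png

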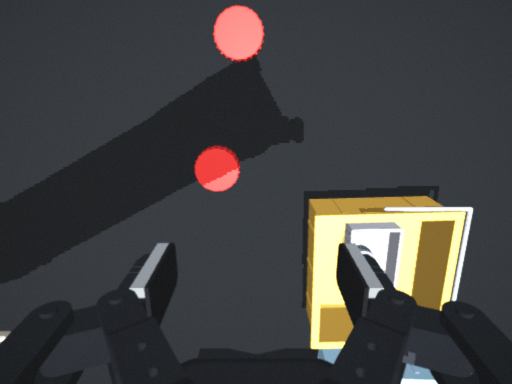

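All items are in place: the tray with its cap in yellow at (327,395) in the scene crop, the bottle at (215,245), and the jar at (152,160). One numeric check of the tray's flatness and the jam and brown positions, then I hand in.

```bash
python3 - <<'E'
from h import *
for n in ["scene","side"]:
    c=cam(n); P=cloud(c);X,Y,Z=P[...,0],P[...,1],P[...,2]
    m=(X>.56)&(X<.69)&(Y>.165)&(Y<.295)&(Z>.031)&(Z<.045)&(c["hsv"][...,1]<70)
    q=P[m]; A=np.c_[q[:,:2]-q[:,:2].mean(0),np.ones(len(q))]; print(n,"tray rim plane",np.linalg.lstsq(A,q[:,2],rcond=None)[0].round(3),np.round(cv2.minAreaRect((q[:,:2]*1000).astype(np.float32))[0]))
    for nm,b in dict(jam=(.38,.48,-.29,-.18,.03,.1),brown=(.6,.7,-.22,-.14,.1,.14),milkneck=(.58,.7,-.1,.02,.115,.16)).items():
        m=(X>b[0])&(X<b[1])&(Y>b[2])&(Y<b[3])&(Z>b[4])&(Z<b[5]);print(nm,np.percentile(P[m],[1,99],axis=0).round(3).tolist())
manip.hand_in()
E
```

```text
scene tray rim plane [-0.002  0.003  0.035] [625. 233.]
jam [[0.404, -0.258, 0.031], [0.461, -0.198, 0.088]]
brown [[0.635, -0.195, 0.101], [0.66, -0.17, 0.129]]
milkneck [[0.625, -0.053, 0.116], [0.657, -0.018, 0.147]]
side tray rim plane [-0.003 -0.003  0.035] [622. 231.]
jam [[0.395, -0.265, 0.032], [0.452, -0.207, 0.086]]
brown [[0.632, -0.2, 0.1], [0.656, -0.175, 0.129]]
milkneck [[0.619, -0.057, 0.116], [0.652, -0.026, 0.147]]
the job is handed in; nothing more can be done
```

The recycling is sorted and handed in at about 41 s, well inside the 122 s limit.

- **Blue box:** the milk bottle stands upright and the 38 mm red cap lies beside it on the floor.
- **Green caddy:** the glass jar stands at the free end. I lowered it until the wrist force showed it resting on the floor, then released it.
- **Yellow caddy:** the metal cap was lying on the counter instead of in the tray. I put it in the tray first, then carried the two together and set the tray down flat.

**Last checks:** both camera views show everything upright in the right box. The tray rim is level to within about 0.3°. The jam jar and brown bottle have not moved within measurement accuracy. No check failed; the scene and side cameras disagree with each other by about 3–9 mm, partly calibration, so I averaged them or used the wrist camera.

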